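Open a well of the nut box by shifting its sliding lids

TASK

Uncover the hazelnut well under the blue lid of the nut box: slide the yellow lid into the empty place, then the blue lid into the place that the yellow one has left. Slide the lids one at a time without lifting them, and press each home against the black rubber stop at the end of its slide until you feel it bear, keeping up a definite but gentle push of about 8 to 12 N for half a second, and never pushing as hard as 20 N. Leave the green lid where it is and do not disturb the other things.

Things in the scene. Friction and masses are not known exactly. Their poses are not given: they have to be found in the camera images.
- nut_box: a fixed square wooden box, 200 x 200 mm, at a yaw within half a radian; origin: centre of its underside. Flat floor 26 mm up with four wells (50 mm square, 20 mm deep, centres 40 mm either side of the middle in x and y); rim 16 mm wide, top 42 mm up, inner faces 84 mm from the middle. The lids lie on the floor, one to a well, 2 x 2.
- empty_place (a point): on the box's floor, centre of the well at (-40, -40) mm of nut_box, which starts without a lid. Lids start centred about -33 mm on the minus and +43 mm on the plus sides of the middle. Yellow and green start at either side of the empty place, either way round.
- nut_well (a point): on the box's floor, centre of the well at (+40, +40) mm of nut_box, with hazelnuts; the blue lid covers it at the start.
- rim_x (a point): middle of the inner face of the box's -x rim (x = -84 mm), 35 mm up. A straight black rubber stop strip lines this rim, parallel to it, from 31 to 44 mm up. It stands out from it by anything from 0 to 14 mm, different each time and not measured: a lid pressed home on it is centred somewhere from x = -48 to x = -34 mm, to be found by feel. It is firm.
- rim_y (a point): the same on the -y rim (y = -84 mm), with its own rubber stop strip, which also stands out by an unknown 0 to 14 mm, independent of the other: a lid pressed home on it is centred somewhere from y = -48 to y = -34 mm.
- yellow_knob (a point): a square yellow plastic lid, 72 x 72 mm and 14 mm thick, 0.25 kg give or take, with an upright round dark wooden knob (22 mm across, 30 mm tall) at its centre. This point is the middle of the knob: 30 mm above the lid's underside, so 16 mm above its top face. Axes parallel to those of nut_box. It slides along -x or -y, whichever leads to the empty place, some 76 to 91 mm, with a few mm of play sideways and 1 to 3 N of friction.
- blue_knob (a point): a square blue plastic lid, 72 x 72 mm and 14 mm thick, 0.25 kg give or take, with an upright round dark wooden knob (22 mm across, 30 mm tall) at its centre. This point is the middle of the knob: 30 mm above the lid's underside, so 16 mm above its top face. Axes parallel to those of nut_box. It slides along -y or -x into the place the yellow lid has left, some 76 to 91 mm.
- green_knob (a point): a square green plastic lid, 72 x 72 mm and 14 mm thick, 0.25 kg give or take, with an upright round dark wooden knob (22 mm across, 30 mm tall) at its centre. This point is the middle of the knob: 30 mm above the lid's underside, so 16 mm above its top face. Axes parallel to those of nut_box. It stays where it is.
- yellow_lid: the yellow lid; origin at the centre of its underside
- blue_lid: the blue lid; origin at the centre of its underside
- green_lid: the green lid; origin at the centre of its underside
- tea_glass: a clear drinking glass, 81 mm across, 101 mm tall, a bystander to leave alone; origin at the centre of its underside
- tomato_whole: a red tomato, about 58 mm, a bystander to leave alone; origin at the centre of its underside
- tape_roll: a roll of tan tape lying flat, 104 mm across, 25 mm tall, a bystander to leave alone; origin at the centre of its underside
- mug_stained: a pink and white mug, 90 mm across, 105 mm tall, a bystander to leave alone; origin at the centre of its underside
Things that resemble listed ones, but are neither listed nor needed, are in the scene too. Of the things that look like the blue_lid, the smaller one is meant.

How it is judged:
By the outcome, as a careful person would: the job done as asked, in the order asked, and still so for the second after the job is handed in, with the robot touching nothing.
It also fails if it takes over 61 s, if anything falls off the work surface, if the arm or the gripper's body presses on something with over 40 N, if the wrist force passes 120 N, or if a joint passes its speed limit or range.

ROBOT

A 6-joint arm with a two-finger parallel gripper is mounted at the origin on a cart in front of the work surface, level with it; the furniture and walls round the work are solid. World frame = base frame: x ahead of the robot, y to its left, z up, the work surface at z = 0. Lengths are in mm, angles in rad, forces in N, time in s.
With the tool pointing down it reaches from about 225 to 725 mm from the base axis. Payload 3.1 kg.
Tool frame: the origin (TCP) lies at the very end of the fingers, on their centre line; the grasp point (between the pads) lies 19 mm behind it; z points along the fingers, x is the direction in which the jaws open and shut, and the axes are right-handed (so a half turn about z gives the same grasp; the last joint's range is limited). The gripper opens to 85 mm and grips with 20 to 120 N. Pads are 22 mm wide; open, the fingers measure 114 mm over their backs; the gripper's body (76 mm by 85 mm) begins 54 mm behind the grasp point. The pads swing forward as they close: fully open they stand 13 mm farther back than shut.
Start: joints at [1.203, 0.048, 0.099, 1.622, 0, 1.443], TCP at [124.7, 509.968, 231.312] pointing down, gripper open.
Joint ranges: [-2.91, 2.91], [-0.99, 1.94], [-1.21, 1.42], [-2.12, 2.29], [-1.49, 1.47], [-3.14, 3.14]. Speed limits (rad/s): [2.79, 2.79, 3.14, 3.14, 3.14, 3.14].

INTERFACE

Orientations are given as a unit quaternion [x, y, z, w].
In Python, from bench import ctrl, grip, kin, telemetry, eyes, order, finder gives the robot as it stands. Calls block until the motion is done:
- ctrl.move_ptp(position, orientation): joint-space move of the TCP to a pose.
- ctrl.move_l(position, feed=150, frame=None): straight line of the TCP; frame=None keeps the orientation; feed is the mean speed in mm/s.
- ctrl.move_joints(angles): joint-space move.
- grip(opening): opening from 0.0 (shut) to 1.0 (fully open); the grip force is fixed at half the most; returns when the fingers have stopped.
- ctrl.pause(seconds).
- kin.solve_ik(position, orientation): joint angles nearest the present ones, or None.
- telemetry.read_state(): the state.
- eyes.grab_frame(name): name is "side" or "top" or "wrist"; returns the picture (480x640x3 uint8, red, green, blue); there is no depth.
- eyes.calibration(name): a dict with "fx", "fy", "cx", "cy" (pixels), "T" (4x4, takes a point from camera to world coordinates). Camera axes: x right, y up, looking along -z (the intrinsics and any distortion apply to the point x, -y, -z); pixel columns grow to the right and rows downward; lengths in mm; the calibration is good to about 2 mm. A picture is of the moment at which its call begins: read the wrist's pose just before it. calibration takes no time and is no camera call; for the wrist camera it gives the pose at the moment of the call.
A pose or a line that the arm cannot do raises ctrl.IKError and nothing moves.
- order.sign_off(): hands the job in, once; it reports no verdict.
Trained networks look in the newest picture that a camera, given by its name, has taken for a name from the list of things; names that differ only in an ending like _2 or _b are one class to them, and where a whole thing is asked for, a point or a joint stands for the part that bears it (a point fixed in the world has none). Each returns a list of dicts, best first, with "score" (0 to 1); they miss things now and then, are a little off and sometimes report something else, mostly with a low value. They report only what shows in the picture. A call takes as long as a camera call. They do not tell look-alikes from the thing itself.
- finder.masks_of(query, camera): "pixels" (480x640 bool, what is visible of it) and "bbox" ([centre column, centre row, width, height] as shares, 0 to 1, of the picture: columns of its width, rows of its height, round what is visible of it).
- finder.pinpoint(query, camera): "centre" ([column, row] as shares, 0 to 1, of the picture: columns of its width, rows of its height: a listed point, or the origin of a listed thing).
The state is a dict: "time_s": time; "q": joint angles; "qvel": joint speeds; "joint_efforts": joint torques, N m; "tcp_pos": TCP position; "orientation": TCP orientation; "contact_force": force on the tool from outside, world axes, zero at the start; "ft_torque": the same for the moment, N m; "opening": opening from 0.0 (shut) to 1.0 (fully open).
Only numpy, scipy, OpenCV 4.12 (cv2) and the standard library are available. Lean on these libraries where they do the work, as an engineer would, in place of code of your own. Each camera call takes 0.05 s, during which the arm holds its last target. There are 200 camera calls.

## Working session

There is one attempt and no reset: what is moved stays moved. The work goes in short steps, each a Python script; the robot and the scene stay as the last script left them, time stands still between calls to the robot, and variables do not carry over. Pictures are saved under pics/ and viewed, about 8 in all and at most 12, crops included, and the job is handed in when it is done.

```bash
ls; mkdir -p pics; python3 - <<'E'
from bench import ctrl, grip, kin, telemetry, eyes, order, finder
import cv2,numpy as np
a=eyes.grab_frame("top");b=eyes.grab_frame("side")
cv2.imwrite("pics/top1.png",a[:,:,::-1]);cv2.imwrite("pics/side1.png",b[:,:,::-1])
for c in("top","side"):
  k=eyes.calibration(c);print(c,{x:(np.round(v,3).tolist()) for x,v in k.items()})
  for n in("yellow_knob","blue_knob","green_knob","nut_box"):
    print(n,[(np.round(np.array(d["centre"])*[640,480],1).tolist(),round(d["score"],2)) for d in finder.pinpoint(n,c)])
s=telemetry.read_state();print(s)
E
```

```text
pics
top {'fx': 558.325, 'fy': 558.325, 'cx': 321.735, 'cy': 236.568, 'T': [[-0.005, 0.999, -0.053, 476.309], [-1.0, -0.006, -0.004, -187.374], [-0.005, 0.053, 0.999, 1462.306], [0.0, 0.0, 0.0, 1.0]]}
yellow_knob [([286.1, 244.4], 0.85)]
blue_knob [([183.5, 271.8], 0.76), ([260.1, 252.7], 0.57)]
green_knob [([271.6, 280.1], 0.89), ([433.0, 284.8], 0.72)]
nut_box [([285.3, 264.4], 0.87)]
side {'fx': 449.42, 'fy': 449.42, 'cx': 320.194, 'cy': 241.874, 'T': [[-0.305, 0.83, -0.468, -32.452], [-0.952, -0.268, 0.145, -4.896], [-0.005, 0.49, 0.872, 1170.539], [0.0, 0.0, 0.0, 1.0]]}
yellow_knob [([290.6, 264.1], 0.91)]
blue_knob [([208.8, 314.8], 0.72), ([265.5, 278.8], 0.7)]
green_knob [([285.9, 300.2], 0.86)]
nut_box [([291.0, 287.3], 0.85)]
{'time_s': 0.5, 'q': array([1.20318985e+00, 4.80414509e-02, 9.91568403e-02, 1.62200404e+00,
       3.99343136e-05, 1.44299956e+00]), 'qvel': array([-0.0001968 , -0.00059847,  0.00143798, -0.00065521, -0.00091584,
        0.0012517 ]), 'joint_efforts': array([-1.47956165e-03, -3.38209391e+01,  3.19780540e+01,  2.58914348e-03,
       -4.72351519e-05,  7.91130191e-06]), 'tcp_pos': array([124.68660913, 509.95453396, 231.26830565]), 'orientation': array([ 7.86612289e-01,  6.17447248e-01, -4.98731455e-05,  6.49188578e-06]), 'contact_force': array([ 1.02194742, -0.77621386, -0.35005168]), 'ft_torque': array([ 0.01281188, -0.00611173,  0.0343082 ]), 'opening': 1.0003235289545949}
```

View both.

View pics/top1.png

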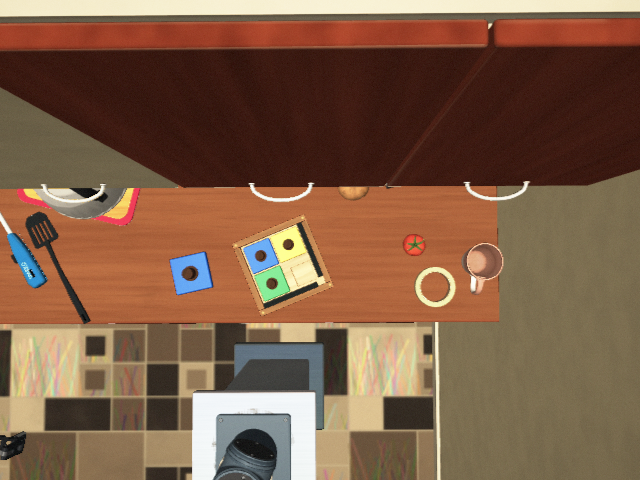

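View pics/side1.png

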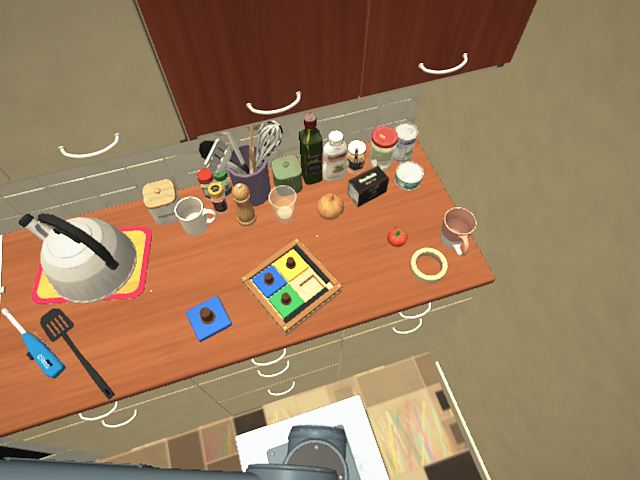

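Top view: blue candidates are the lid in the box at (260,253) and the larger loose lid at (190,272). The smaller one, in the box, is meant. Yellow is at (288,244), green at (271,282) and the empty place at (302,270). The black strips run along the right (-y) and lower (-x) rims, so yellow slides along -x and blue along -y. The side view agrees. Next I triangulate.

```bash
cat > h.py <<'E'
from bench import ctrl, grip, kin, telemetry, eyes, order, finder
import numpy as np, cv2
from scipy.spatial.transform import Rotation as R
def ray(k,uv):
    T=np.array(k["T"]); d=np.array([(uv[0]-k["cx"])/k["fx"],-(uv[1]-k["cy"])/k["fy"],-1.])
    d=T[:3,:3]@d; return T[:3,3],d/np.linalg.norm(d)
def tri(rays):
    A=sum(np.eye(3)-np.outer(d,d) for o,d in rays); b=sum((np.eye(3)-np.outer(d,d))@o for o,d in rays)
    p=np.linalg.solve(A,b); return p,[np.linalg.norm(np.cross(p-o,d)) for o,d in rays]
def onz(k,uv,z):
    o,d=ray(k,uv); return o+d*(z-o[2])/d[2]
def pin(n,c): return [np.array(d["centre"])*[640,480] for d in finder.pinpoint(n,c)]
def down(jaw): # tool x along world angle jaw, z down
    return R.from_matrix(np.array([[np.cos(jaw),np.sin(jaw),0],[np.sin(jaw),-np.cos(jaw),0],[0,0,-1]]).T).as_quat()
def save(n,im,box=None,s=1):
    if box: im=im[box[1]:box[3],box[0]:box[2]]
    cv2.imwrite(f"pics/{n}.png",cv2.resize(im,None,fx=s,fy=s)[:,:,::-1])
E
python3 - <<'E'
from h import *
kt,ks=eyes.calibration("top"),eyes.calibration("side")
for n,a,b in(("y",(286.1,244.4),(290.6,264.1)),("b",(260.1,252.7),(265.5,278.8)),("g",(271.6,280.1),(285.9,300.2)),("box",(285.3,264.4),(291,287.3))):
    p,e=tri([ray(kt,a),ray(ks,b)]);print(n,p.round(1),np.round(e,1))
for c in((303,217),(331,287),(263,314),(234,245)):print(onz(kt,c,42).round(1))
s=telemetry.read_state();print(s["time_s"])
c=onz(kt,(283,265),56)
for yaw in np.array([.38,.38+np.pi/2,.38-np.pi/2,.38+np.pi]):
    print(yaw,kin.solve_ik([c[0],c[1],250],down(yaw)))
E
```

```text
y [531.7 -91.1  39.7] [0.8 0.8]
b [512.7 -18.2  29.2] [4.8 4.8]
g [440.8 -51.1  15.9] [0. 0.]
box [482.5 -80.7  -7.8] [4.4 4.4]
[ 601.6 -133.8   42. ]
[ 423.2 -204.2   42. ]
[356.  -31.7  42. ]
[531.1  42.2  42. ]
0.5
0.38 [-0.31042327 -0.04589255  0.04252808  1.65921696  0.          0.88037306]
1.9507963267948965 [-0.31042327 -0.04589255  0.04252808  1.65921696  0.         -0.69042327]
-1.1907963267948967 [-0.31042327 -0.04589255  0.04252808  1.65921696  0.          2.45116938]
3.521592653589793 [-0.31042327 -0.04589255  0.04252808  1.65921696  0.         -2.2612196 ]
```

```bash
python3 - <<'E'
from h import *
q=down(.38)
j=telemetry.read_state()["q"]
print(kin.solve_ik([95,370,330],telemetry.read_state()["orientation"]))
ctrl.move_ptp([95,370,330],telemetry.read_state()["orientation"])
ctrl.move_ptp([400,-50,330],q)
import pickle;V=[]
for i,p in enumerate(([430,-20,300],[430,-110,300])):
    if i: ctrl.move_l(p)
    else: ctrl.move_ptp(p,q)
    ctrl.pause(.2)
    k=eyes.calibration("wrist");im=eyes.grab_frame("wrist")
    save(f"w{i}",im)
    V.append((k,im,{n:pin(n,"wrist") for n in("yellow_knob","blue_knob","green_knob","nut_box")}))
    print(np.round(k["T"],2).tolist(),k["fx"],k["cx"],k["cy"],[x for x in k if x not in("fx","fy","cx","cy","T")])
    print({n:np.round(v).tolist() for n,v in V[-1][2].items()})
pickle.dump(V,open("V.pkl","wb"))
s=telemetry.read_state();print(s["time_s"],s["tcp_pos"],s["contact_force"])
E
python3 -c "
import cv2;import numpy as np
cv2.imwrite('pics/ww.png',np.hstack([cv2.imread(f'pics/w{i}.png') for i in (0,1)])[:,:,:]) if 0 else None"
```

```text
[ 1.14340165e+00 -2.66150139e-01  1.23782093e-02  1.84941922e+00
  3.43465458e-05  1.38321136e+00]
[[0.93, -0.35, -0.12, 398.33], [0.37, 0.88, 0.3, 58.37], [0.0, -0.33, 0.94, 442.91], [0.0, 0.0, 0.0, 1.0]] 370.5574378072281 316.2885678011212 242.44556055493524 []
{'yellow_knob': [], 'blue_knob': [[378.0, 227.0], [414.0, 36.0]], 'green_knob': [[306.0, 225.0]], 'nut_box': [[335.0, 243.0]]}
[[0.93, -0.35, -0.12, 398.5], [0.37, 0.88, 0.3, -30.92], [0.0, -0.33, 0.95, 442.07], [0.0, 0.0, 0.0, 1.0]] 370.5574378072281 316.2885678011212 242.44556055493524 []
{'yellow_knob': [[408.0, 219.0]], 'blue_knob': [[413.0, 145.0]], 'green_knob': [[337.0, 146.0]], 'nut_box': [[365.0, 177.0]]}
5.0917 [ 430.04593883 -109.66786104  300.06743596] [ 0.10033834 -0.40242614  0.02574574]
```

View pics/w0.png

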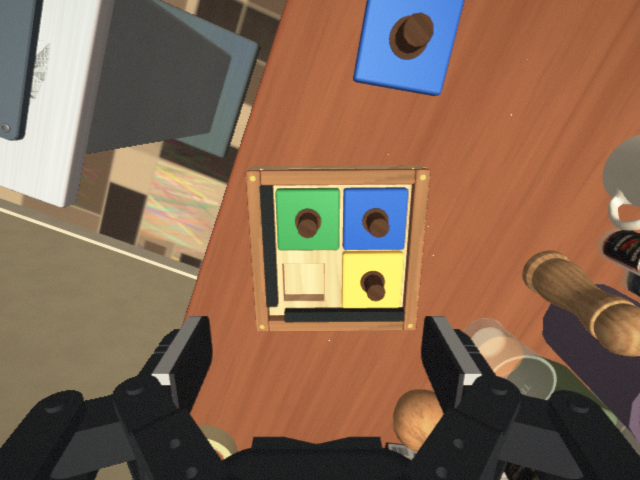

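View pics/w1.png

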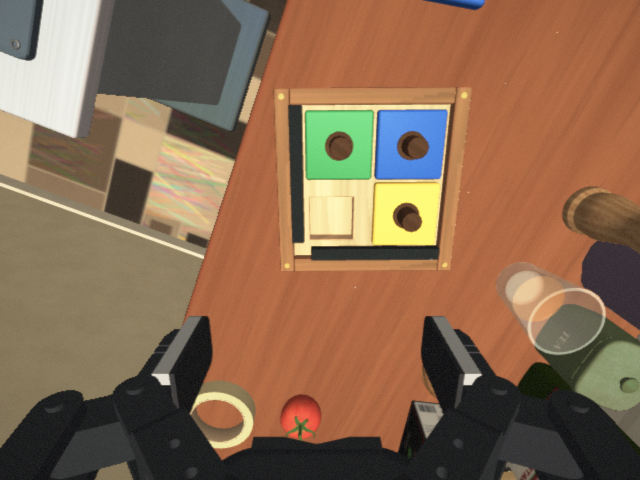

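Both wrist views show the box square-on. In w1 green is at (339,145), blue at (412,145), yellow at (407,215) and the empty well at (331,217); strips are at the left (-x) and bottom (-y). Blue in the box is the smaller blue lid.

```bash
python3 - <<'E'
from h import *
import pickle
V=pickle.load(open("V.pkl","rb"))
C=[[(248,170),(429,168),(416,330),(259,330)],[(276,89),(471,87),(449,270),(284,271)]]
P=[]
for i in range(4):
    p,e=tri([ray(V[v][0],C[v][i]) for v in(0,1)]);P.append(p);print("corner",p.round(1),np.round(e,1))
# box-frame: TL=-x+y, TR=+x+y, BR=+x-y, BL=-x-y
B=np.array([[-100,100],[100,100],[100,-100],[-100,-100]],float)
for name,W in(("tri",np.array(P)[:,:2]),)+tuple((f"v{v}",np.array([onz(V[v][0],c,42)[:2] for c in C[v]])) for v in(0,1)):
    c=W.mean(0);H=(W-c).T@B;yaw=np.arctan2(H[1,0]-H[0,1],H[0,0]+H[1,1])
    Rm=np.array([[np.cos(yaw),-np.sin(yaw)],[np.sin(yaw),np.cos(yaw)]])
    print(name,c.round(1),yaw.round(4),((W-c)@Rm).round(1).tolist())
for n,(lo,hi) in {"yellow":((22,120,100),(35,255,255)),"green":((50,110,60),(80,255,255)),"blue":((100,120,80),(125,255,255))}.items():
    rr=[]
    for v in(0,1):
        hsv=cv2.cvtColor(V[v][1],cv2.COLOR_RGB2HSV);m=cv2.inRange(hsv,lo,hi)
        x0,y0,x1,y1=[(262,180,418,318),(300,100,455,255)][v]
        z=np.zeros_like(m);z[y0:y1,x0:x1]=m[y0:y1,x0:x1]
        cs=max(cv2.findContours(z,cv2.RETR_EXTERNAL,cv2.CHAIN_APPROX_NONE)[0],key=cv2.contourArea)
        r=cv2.boxPoints(cv2.minAreaRect(cs));uv=r.mean(0);rr.append(ray(V[v][0],uv))
        w=onz(V[v][0],uv,40)[:2];cor=np.array([onz(V[v][0],x,40)[:2] for x in r])
        print(n,v,uv.round(1),w.round(1),"box",((w-c)@Rm).round(1),"size",[round(float(np.linalg.norm(cor[i]-cor[i-1]))) for i in(0,1)])
    p,e=tri(rr);print("   tri",p.round(1),np.round(e,1))
for n in("blue_knob","green_knob"):
    p,e=tri([ray(V[0][0],V[0][2][n][0]),ray(V[1][0],V[1][2][n][0])]);print(n,p.round(1),np.round(e,1))
print("yk",onz(V[1][0],V[1][2]["yellow_knob"][0],56).round(1))
E
```

```text
corner [351.3 -23.   31.6] [0.2 0.2]
corner [535.1  52.8  33. ] [0.5 0.5]
corner [ 611.9 -134.3   35.4] [0.8 0.8]
corner [ 428.5 -209.5   33.5] [0.6 0.6]
tri [481.7 -78.5] 0.3906 [[-99.5, 101.0], [99.4, 101.1], [99.1, -101.2], [-99.0, -100.8]]
v0 [480.1 -75.8] 0.3897 [[-97.4, 99.3], [96.5, 99.6], [98.4, -100.5], [-97.5, -98.4]]
v1 [480.3 -77.6] 0.3901 [[-97.4, 98.9], [97.3, 99.1], [96.8, -99.2], [-96.7, -98.8]]
yellow 0 [372.5 280. ] [530.9 -90. ] box [ 42.1 -30.6] size [73, 71]
yellow 1 [405.6 213.4] [530.6 -90.4] box [ 41.6 -30.9] size [75, 74]
   tri [531.5 -90.7  37.8] [0.2 0.2]
green 0 [307. 219.] [431.  -48.7] box [-34.7  45.5] size [70, 68]
green 1 [338.5 144. ] [431.6 -49.1] box [-34.2  44.9] size [69, 68]
   tri [431.4 -49.2  38.4] [0.3 0.3]
blue 0 [375. 218.] [501.6 -19.3] box [41.9 45.9] size [70, 70]
blue 1 [410.5 144. ] [501.8 -20.9] box [41.5 44.3] size [69, 73]
   tri [503.6 -20.7  32.5] [0.1 0.1]
blue_knob [499.9 -21.8  65.9] [1.6 1.6]
green_knob [430.8 -50.8  56.6] [0.8 0.8]
yk [530.3 -93.1  56. ]
```

```bash
cat >> h.py <<'E'
YAW=.390; UX=np.array([np.cos(YAW),np.sin(YAW),0]); UY=np.array([-np.sin(YAW),np.cos(YAW),0])
def F(d,n=5):
    r=[]
    for _ in range(n):
        r.append(telemetry.read_state()["contact_force"]); ctrl.pause(.01)
    f=np.mean(r,0); return np.array([f@d,f@np.cross([0,0,1],d),f[2]])
E
python3 - <<'E'
from h import *
q=down(YAW); g=np.array([531.2,-91.2])
grip(.5); t0=telemetry.read_state()["time_s"]
ctrl.move_ptp([*g,130],q); ctrl.move_l([*g,46],feed=80); ctrl.pause(.2)
s=telemetry.read_state();print("dt",s["time_s"]-t0,s["tcp_pos"].round(2),s["opening"],F(UX))
save("pre",eyes.grab_frame("wrist"))
grip(0);ctrl.pause(.2)
s=telemetry.read_state();print(s["time_s"],s["tcp_pos"].round(2),s["opening"],F(UX))
save("post",eyes.grab_frame("wrist"))
a=cv2.imread("pics/pre.png")[100:480,100:540];b=cv2.imread("pics/post.png")[100:480,100:540]
cv2.imwrite("pics/pp.png",cv2.resize(np.hstack([a,b]),(800,345)))
E
```

```text
dt 2.2083999999999993 [531.68 -91.35  46.67] 0.5009592294794991 [0.05981778 0.03269497 0.16560799]
8.4083 [531.43 -91.32  46.39] 0.23684766591907602 [-0.42084638  0.44065101  3.13570324]
```

View pics/pp.png

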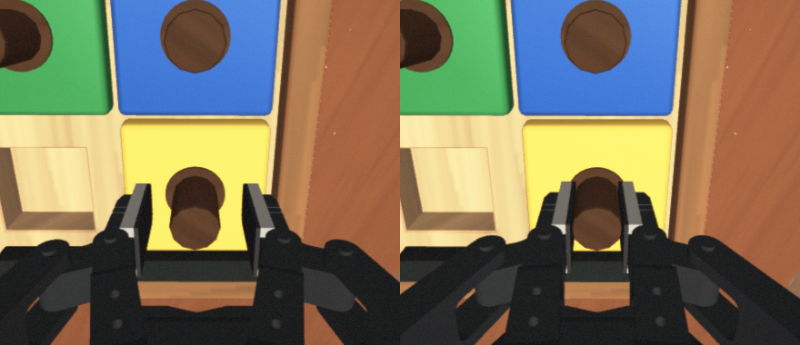

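```bash
cat >> h.py <<'E'
def press(p0,d,s0,smax,target=10.5,step=.5):
    """slide from s0 along -d in small steps until the force on the tool along d reaches target; then hold it"""
    s=s0; log=[]; p0=np.array(p0,float); base=None; st=step; fr=[]
    while s<smax:
        s+=st; ctrl.move_l(p0-d*s,feed=25); ctrl.pause(.04)
        f=F(d,3); log.append((round(s,2),*f.round(1)))
        if len(fr)<5: fr.append(f[0]); base=np.median(fr)
        if f[0]>base+1.5: st=.15
        if f[0]>target-1.0: break
    print("base",base); print(log[:4],"...",log[-14:])
    hold=[]; t0=telemetry.read_state()["time_s"]
    while telemetry.read_state()["time_s"]-t0<1.1 and s<smax:
        f=F(d,3); t=telemetry.read_state()["time_s"]-t0; hold.append((round(t,2),round(f[0],1),round(s,2)))
        ds=np.clip((target-f[0])*.03,-.1,.1)
        if f[0]>16: ds=-.4
        if abs(target-f[0])>.7: s+=ds; ctrl.move_l(p0-d*s,feed=25)
        else: ctrl.pause(.03)
    print("hold",hold); 
    return s
E
python3 - <<'E'
from h import *
p0=np.array([531.2,-91.2,46.2])
ctrl.move_l(p0-UX*35,feed=70);print(F(UX,2))
ctrl.move_l(p0-UX*69,feed=60);ctrl.pause(.1)
s=telemetry.read_state();print(s["time_s"],s["tcp_pos"].round(2),F(UX))
s=press(p0,UX,69,97)
st=telemetry.read_state();print("s",s,st["time_s"],st["tcp_pos"].round(2),F(UX))
E
```

```text
[-3.22894865  0.55285392  6.20438109]
9.9833 [ 466.38 -117.86   46.33] [-1.45653495  0.28272121  6.04793247]
base 3.3088125062416887
[(69.5, np.float64(0.1), np.float64(0.2), np.float64(5.7)), (70.0, np.float64(0.8), np.float64(0.4), np.float64(5.3)), (70.5, np.float64(3.3), np.float64(0.9), np.float64(4.8)), (70.65, np.float64(4.3), np.float64(0.2), np.float64(4.9))] ... [(79.65, np.float64(6.1), np.float64(-0.3), np.float64(4.5)), (79.8, np.float64(6.5), np.float64(-0.4), np.float64(4.2)), (79.95, np.float64(7.1), np.float64(-0.1), np.float64(3.6)), (80.1, np.float64(6.8), np.float64(-0.4), np.float64(4.2)), (80.25, np.float64(6.8), np.float64(0.1), np.float64(3.8)), (80.4, np.float64(7.7), np.float64(-0.0), np.float64(3.0)), (80.55, np.float64(8.1), np.float64(0.1), np.float64(3.7)), (80.7, np.float64(8.3), np.float64(0.0), np.float64(3.2)), (80.85, np.float64(8.5), np.float64(-0.3), np.float64(3.0)), (81.0, np.float64(8.6), np.float64(-0.4), np.float64(2.6)), (81.15, np.float64(8.5), np.float64(-0.4), np.float64(3.0)), (81.3, np.float64(9.0), np.float64(-0.4), np.float64(2.1)), (81.45, np.float64(9.4), np.float64(-0.1), np.float64(2.3)), (81.6, np.float64(9.5), np.float64(-0.2), np.float64(2.6))]
hold [(0.03, np.float64(9.8), 81.6), (0.3, np.float64(9.8), np.float64(81.62)), (0.36, np.float64(10.3), np.float64(81.62)), (0.42, np.float64(9.8), np.float64(81.62)), (0.48, np.float64(10.3), np.float64(81.62)), (0.53, np.float64(9.9), np.float64(81.62)), (0.59, np.float64(9.7), np.float64(81.62)), (0.87, np.float64(10.2), np.float64(81.65)), (0.93, np.float64(10.0), np.float64(81.65)), (0.98, np.float64(10.4), np.float64(81.65)), (1.04, np.float64(10.4), np.float64(81.65)), (1.1, np.float64(10.5), np.float64(81.65))]
s 81.64700558632683 35.5417 [ 458.15 -121.47   46.55] [10.21093046 -0.08843958  2.34446394]
```

```bash
python3 - <<'E'
from h import *
p0=np.array([531.2,-91.2,46.2])
s=82.4; ctrl.move_l(p0-UX*s,feed=25); f=F(UX,3)[0]; print(f)
if f<11.2: s+=.4; ctrl.move_l(p0-UX*s,feed=25)
print(np.array([F(UX,6)[0] for _ in range(10)]).round(1), telemetry.read_state()["tcp_pos"].round(2))
ctrl.move_l(p0-UX*79.2,feed=40); print(F(UX,2),telemetry.read_state()["tcp_pos"].round(2))
grip(.5); print(F(UX,1),telemetry.read_state()["tcp_pos"].round(2))
c=telemetry.read_state()["tcp_pos"]; ctrl.move_l([c[0],c[1],100],feed=120)
save("t2",eyes.grab_frame("top"),(220,200,345,325),4); save("w2",eyes.grab_frame("wrist"))
print(telemetry.read_state()["time_s"])
E
```

```text
11.543156576513393
[11.6 11.6 11.7 11.5 11.7 11.4 11.3 11.6 11.6 11.7] [ 458.07 -121.48   46.62]
[ 4.7166158  -0.41663147  4.60272383] [ 458.26 -121.42   46.34]
[ 0.46643587 -0.22125004 -0.07965036] [ 456.1  -121.04   44.76]
37.6833
```

View pics/w2.png

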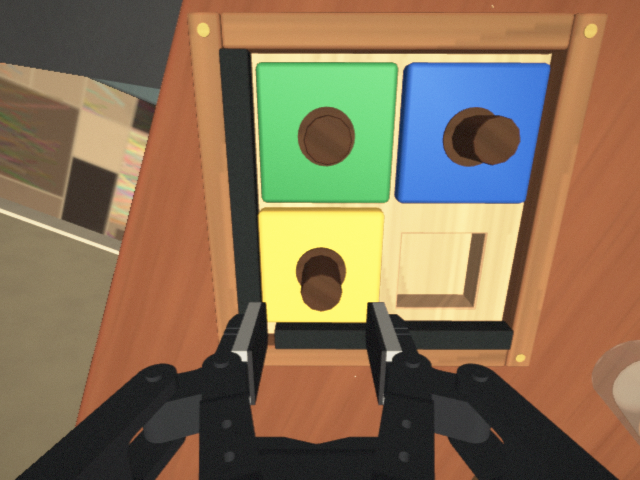

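The yellow lid sits against the left strip in this picture; its place is clear and green and blue have not moved. Now blue, with the same jaw orientation.

```bash
python3 - <<'E'
from h import *
q=down(YAW); g=np.array([501.5,-20.5]); T=lambda:round(telemetry.read_state()["time_s"],2)
ctrl.move_ptp([*g,95],q); ctrl.move_l([*g,46.2],feed=90); print(T(),F(UY,3))
grip(0); print(T(),telemetry.read_state()["opening"],telemetry.read_state()["tcp_pos"].round(2),F(UY,3))
p0=np.array([*g,46.7])
ctrl.move_l(p0-UY*73,feed=70); ctrl.pause(.1)
print(T(),telemetry.read_state()["tcp_pos"].round(2),F(UY,3))
s=73.; log=[]; last=0
while s<95 and T()<52:
    s+=1.; ctrl.move_l(p0-UY*s,feed=40); f=F(UY,2)
    tp=telemetry.read_state()["tcp_pos"]; log.append((round(s,1),*f.round(1).tolist(),round(float((p0-tp)@UY),2)))
    if f[0]>8.2: break
print(log,T())
for _ in range(3):
    f=F(UY,3)[0]
    if f>11.0 or f<6: break
    s+=np.clip((11.8-f)/2.,.1,1.); ctrl.move_l(p0-UY*s,feed=40)
print(s,np.array([F(UY,6)[0] for _ in range(8)]).round(1),F(UY,2),telemetry.read_state()["tcp_pos"].round(2),T())
E
```

```text
38.89 [ 0.06779119  0.44254401 -0.17068484]
39.24 0.24028967410593288 [502.39 -20.75  47.42] [-0.19169841 -0.23765962  3.73118082]
40.56 [529.59 -87.02  47.45] [ 2.6763752  -0.34637624  5.22169578]
[(74.0, 4.1, 0.0, 5.9, 72.74), (75.0, 4.5, -0.3, 5.9, 73.63), (76.0, 4.0, -0.3, 5.8, 74.63), (77.0, 3.9, -0.3, 5.8, 75.6), (78.0, 4.2, 0.2, 5.8, 76.59), (79.0, 4.4, 0.2, 6.3, 77.58), (80.0, 4.1, -0.3, 5.4, 78.6), (81.0, 5.8, -0.8, 6.6, 78.75), (82.0, 8.5, 0.2, 7.3, 78.76)] 42.98
83.58007250412079 [11.3 11.3 11.3 11.  11.4 11.5 11.  11.4] [11.34153762 -0.3597209   9.60359548] [532.1  -93.09  47.5 ] 43.98
```

Sliding friction at the wrist is about 4 N, so I raise the wrist force slightly. That puts the force on the stop itself at about 9–10 N. I also ease the downward load, then release.

```bash
python3 - <<'E'
from h import *
g=np.array([501.5,-20.5]); T=lambda:round(telemetry.read_state()["time_s"],2)
p0=np.array([*g,47.5]); s=84.1
ctrl.move_l(p0-UY*s,feed=40); f=F(UY,3); print(f)
if f[0]<12.7: s+=(13.3-f[0])/2.; ctrl.move_l(p0-UY*s,feed=40)
print(np.array([F(UY,6) for _ in range(10)]).round(1)[:,[0,2]].tolist(),telemetry.read_state()["tcp_pos"].round(2),T())
ctrl.move_l(p0-UY*80,feed=40); print(F(UY,2),telemetry.read_state()["tcp_pos"].round(2))
grip(.5); c=telemetry.read_state()["tcp_pos"]; print(c.round(2))
ctrl.move_l([c[0],c[1],120],feed=130)
k=eyes.calibration("wrist");save("w3",eyes.grab_frame("wrist"));save("t3",eyes.grab_frame("top"),(220,200,345,325),4)
import pickle;pickle.dump(k,open("k3.pkl","wb"));print(T())
E
```

```text
[11.45125486 -0.88512348  7.38534447]
[[13.3, 8.7], [13.6, 8.8], [13.7, 8.4], [13.4, 8.4], [13.2, 9.0], [13.2, 8.6], [13.5, 8.4], [13.6, 8.5], [13.2, 8.6], [13.5, 8.7]] [532.07 -93.22  47.62] 45.0
[ 5.16735419 -0.87771462  3.36682679] [531.8  -93.25  47.49]
[531.81 -95.22  47.18]
46.45
```

View pics/w3.png

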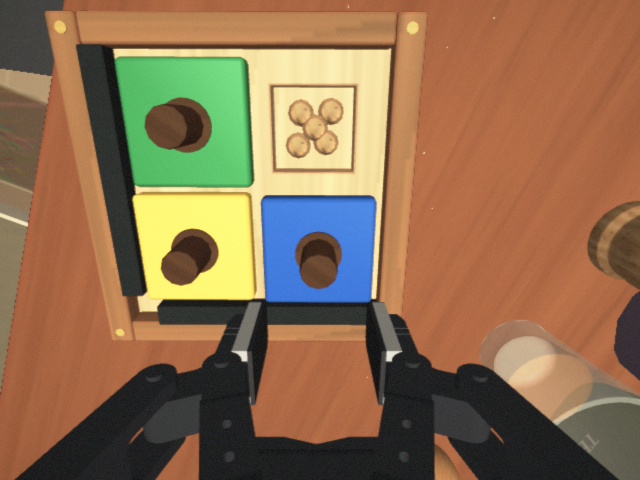

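View pics/t3.png

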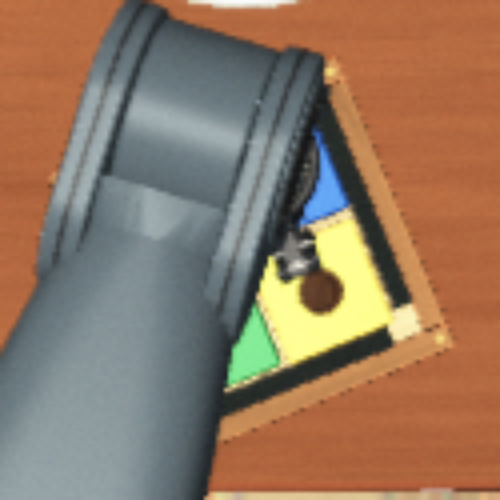

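The nut well is uncovered, with five nuts at (315,127) in the wrist view. Blue lies on the -y strip, yellow on the -x strip, and green is in place.

```bash
python3 -c "
from h import *
order.sign_off(); print(telemetry.read_state()['time_s'])"
```

```text
the job is handed in; nothing more can be done
the job is handed in; nothing more can be done
```

The hazelnut well is uncovered and the job is handed in, with the robot's clock at about 46.5 s of the 61 s allowed. I slid the yellow lid along -x into the empty place, then the blue lid along -y into yellow's old place. Each was gripped by its knob and slid without lifting.

| Lid | Travel | Wrist force held | Estimated force on the stop |
|---|---|---|---|
| Yellow | about 79 mm | about 10 N for 1 s, then 11.6 N for 0.6 s | about 7–9 N |
| Blue | about 78.8 mm | 11.3 N for 0.5 s, then 13.5 N for 0.6 s | about 9–10 N |

- **Bearing:** both stops felt firm. The lids barely moved as the force rose, and no force reading went above 14 N.
- **Stop force is an estimate:** I could only measure at the wrist, which includes about 4 N of sliding friction. The yellow press may therefore have been slightly under 8 N at the stop. I did not press it again, to avoid disturbing a lid already home.
- **Last pictures:** the wrist view shows five nuts in the open well and green unmoved. Yellow lies against the -x strip and blue against the -y strip, with the gripper clear above. The last top view was mostly hidden by the arm, but it too shows yellow on its strip. I did not re-photograph all the bystanders, but the gripper worked only over the box.
- **Disagreement:** my triangulated rim height was about 33 mm against the stated 42 mm. The lid heights were 38 mm for yellow and green (40 mm expected) but 32.5 mm for blue. I used the stated heights, and both grasps worked.

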